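# Set the furnace spares in their mounting holders

## Robot

A 6-joint arm with a two-finger parallel gripper is mounted at the origin on the work surface. World frame = base frame: x ahead of the robot, y to its left, z up, the work surface at z = 0. Lengths are in m, angles in rad, forces in N, time in s.
With the tool pointing down it reaches from about 0.35 to 0.85 m from the base axis. Payload 8.1 kg.
Tool frame: the origin (TCP) lies at the centre of the arm's flange, where the gripper is bolted on; the fingertips stand 186 mm ahead of it and the grasp point (between the pads) lies 167 mm ahead of it; z points along the fingers, y is the line along which they close (so a half turn about z gives the same grasp; the last joint's range is limited). The gripper opens to 93 mm and grips with 3 to 60 N. Pads are 15 mm wide; open, the fingers measure 128 mm over their backs; the gripper's body (75 mm by 188 mm) begins 65 mm behind the grasp point.
Start: joints at [1.034, 0.13, 1.488, -0, 1.523, -0.085], TCP at [0.262, 0.54, 0.405] pointing down, gripper open.
Joint ranges: [-2.96, 2.96], [-0.89, 2.26], [0.02, 2.5], [-1.34, 4.48], [0, 2.73], [-2.66, 2.66]. Speed limits (rad/s): [2.39, 2.39, 2.79, 3.14, 3.14, 3.14].

## Interface

Orientations are given as a rotation vector (axis times angle).
In Python, from plant import robot gives the robot as it stands.
- The arm moves only by the tool apply_moves, never from a script. Its argument "series" is a list of rows, each a list of 2 entries, a list of its own where there are three numbers: the shift along the tool's x, y, z in mm, then the turn, a rotation vector about the tool's x, y, z in rad. A call has 1 to 12 rows; each row shifts and turns the commanded pose from where the row before left it, along the tool's axes as they then stand; what a row does not reach is not made up. A row lasts 1/12 s, in which the tool goes at most 41.7 mm and 7.16 degrees, less where a joint would pass 70% of its speed; a pose out of reach is approached as far as the arm can. A call is refused whole if a number of a shift passes 41.7 or a number of a turn 0.125, either way. A call with a gripper value outside its range is refused whole. "claw" is the opening, from 0 (shut) to 1 (fully open), set as the call begins (left out, the last holds). The fingers move at their own pace and stop on an object; "newtons" is the grip in N (left out, the last holds). Time passes only in rows, so rows that do not move let the fingers close. It gives the time, the measured TCP pose, the force, the opening and the grip force at its end, in the units of the state.
- robot.read_state(): the state, without advancing time (a new reading comes with each control period).
- robot.read_camera(name): name is "side" or "top"; returns (picture, depth): 480x640x3 uint8, blue, green, red; 480x640 float32, m along the optical axis (not along the pixel's ray), 0 where there is no reading.
- robot.calibration(name): a dict with "fx", "fy", "cx", "cy" (pixels), "extrinsics" (4x4, takes a point from world to camera coordinates). Camera axes: x right, y down, z forward; pixel columns grow to the right and rows downward; lengths in m; the calibration is good to about 2 mm. A picture is of the moment at which its call begins. calibration takes no time and is no camera call.
- robot.close_job(): hands the job in; it is judged then, once.
The state is a dict: "t": time; "q": joint angles; "dq": joint speeds; "joint_torque": joint torques, N m; "tool_pos": TCP position; "orientation": TCP orientation; "force": force on the tool from outside, world axes, zero at the start; "wrist_torque": the same for the moment, N m; "opening": finger opening in m; "gripper_force": force on a finger pad.
Only numpy, scipy, OpenCV 4.12 (cv2) and the standard library are available. Lean on these libraries where they do the work, as an engineer would, in place of code of your own. Each camera call takes 0.05 s, during which the arm holds its last target. There are 200 camera calls.

## Task

Four furnace spares stand about on the plywood bench: a big and a small round capacitor, an oblong transformer and a square contactor. Set each one upright in the sheet-metal holder that matches its shape and size (big round cup, small round cup, long tray, square tray), resting flat on the holder's floor, and let go. Set the parts down rather than dropping them, tip none over, and leave the standing work lamp and the cordless drill where they are.

Things in the scene. Friction and masses are not known exactly. Their poses are not given: they have to be found in the camera images.
- big_capacitor: Aluminium can standing upright, diameter 52 mm; its solid body, the part to grip, is 72 mm tall, two small brass tabs on the black top reach 81 mm (tabs have no solid shape); 0.18 to 0.31 kg. Origin: centre of its underside; z up along the can. Belongs in big_cup. The bench between the parts also holds a hose clamp, a fuse pack and a brass coupling, all under 16 mm high, that play no part.
- small_capacitor: Aluminium can standing upright, diameter 34 mm; its solid body is 56 mm tall, brass tabs reach 65 mm (tabs have no solid shape); 0.08 to 0.14 kg. Origin: centre of its underside; z up along the can. Belongs in small_cup.
- transformer: Oblong transformer: steel foot plate 66 mm (its x) by 46 mm (its y) by 4 mm, dark steel core 66 by 30 mm reaching 56 mm height, brass tabs to 60 mm, and a copper coil in the middle 42 mm (x) by 46 mm (y) from 12 to 52 mm height. Grip the coil's sides, closing along its y (46 mm). 0.38 to 0.65 kg. Origin: centre of its underside; z up. Belongs in long_tray with its long side along the tray's (either way round); it does not fit crosswise.
- contactor: Square black plastic block, 46 by 46 mm (sides along its x and y), 48 mm tall, four brass screws and a grey square on its top reaching 50 mm; 0.11 to 0.2 kg. Origin: centre of its underside; z up. Belongs in square_tray, sides roughly along the tray's (any quarter turn).
- big_cup: Round cup, inner diameter 68 mm, outer 74 mm. Galvanised sheet-metal holder screwed to the bench, open at the top, floor 3 mm thick, walls 3 mm thick, rim 12 mm above the bench; a flat 2 mm mounting ear with a screw sticks out 13 to 16 mm beyond the wall on its +x and -x sides. Origin: centre of its underside, on the bench; z up. 
- small_cup: Round cup, inner diameter 50 mm, outer 56 mm. Galvanised sheet-metal holder screwed to the bench, open at the top, floor 3 mm thick, walls 3 mm thick, rim 12 mm above the bench; a flat 2 mm mounting ear with a screw sticks out 13 to 16 mm beyond the wall on its +x and -x sides. Origin: centre of its underside, on the bench; z up. 
- long_tray: Oblong tray, inside 82 mm along its x by 62 mm along its y. Galvanised sheet-metal holder screwed to the bench, open at the top, floor 3 mm thick, walls 3 mm thick, rim 12 mm above the bench; a flat 2 mm mounting ear with a screw sticks out 13 to 16 mm beyond the wall on its +x and -x sides. Origin: centre of its underside, on the bench; z up. 
- square_tray: Square tray, inside 62 by 62 mm, sides along its x and y. Galvanised sheet-metal holder screwed to the bench, open at the top, floor 3 mm thick, walls 3 mm thick, rim 12 mm above the bench; a flat 2 mm mounting ear with a screw sticks out 13 to 16 mm beyond the wall on its +x and -x sides. Origin: centre of its underside, on the bench; z up. 
- work_lamp: Cordless work lamp standing on its yellow battery foot (90 by 75 mm), 231 mm tall; off to the robot's right, to be left alone. Origin: centre of its underside; z up.
- drill: Yellow and black cordless drill standing on its battery (115 by 75 mm), 207 mm tall, nose 185 mm from the origin along its x at 175 mm height; off to the robot's left, to be left alone. Origin: centre of its underside; z up.
Things that resemble listed ones, but are neither listed nor needed, are in the scene too. What is shaped like the small_cup but red is not meant.

How it is judged:
At the end, for the whole second after the job is handed in: Each of the four parts stands upright (within 0.08 rad) and at rest on the floor of its own holder: centre within 15 mm of the holder's centre and underside less than 6 mm above the holder's underside (the floor is 3 mm thick) (horizontal distance between big_capacitor and big_cup below 0.015 m and z of big_capacitor in the frame of big_cup between 0 and 0.006 m and angle between each of big_capacitor, small_capacitor, transformer, contactor's own z axis and vertical below 0.08 rad and linear speed of each of big_capacitor, small_capacitor, transformer, contactor below 0.02 m/s and horizontal distance between small_capacitor and small_cup below 0.015 m and z of small_capacitor in the frame of small_cup between 0 and 0.006 m and horizontal distance between transformer and long_tray below 0.015 m and z of transformer in the frame of long_tray between 0 and 0.006 m and horizontal distance between contactor and square_tray below 0.015 m and z of contactor in the frame of square_tray between 0 and 0.006 m); the robot touches nothing.
It fails at once if a part is dropped from more than about 25 mm, or thrown ((linear speed of big_capacitor above 0.7 m/s and contact force between the fingers and big_capacitor below 0.02 N) or (linear speed of small_capacitor above 0.7 m/s and contact force between the fingers and small_capacitor below 0.02 N) or (linear speed of transformer above 0.7 m/s and contact force between the fingers and transformer below 0.02 N) or (linear speed of contactor above 0.7 m/s and contact force between the fingers and contactor below 0.02 N)).
It fails at once if a part is tipped over (more than about 50 degrees) (angle between any of big_capacitor, small_capacitor, transformer, contactor's own z axis and vertical above 0.9 rad).
It fails at once if the work lamp or the drill is pushed more than 40 mm or knocked over (distance of any of work_lamp, drill from where it was at the start of the episode above 0.04 m or angle between any of work_lamp, drill's own z axis and vertical above 0.5 rad).
It also fails if it takes over 112 s, if anything falls off the work surface, if the arm or the gripper's body presses on something with over 40 N, if the wrist force passes 120 N, or if a joint passes its speed limit or range.

## Working session

There is one attempt and no reset: what is moved stays moved. The work goes in short steps, Python scripts to look and compute and a tool call to move; the robot and the scene stay as the last step left them, time stands still between calls to the robot, and variables do not carry over. Pictures are saved under pics/ and viewed, at most 14 in all, crops included, and the job is handed in when it is done.

Besides the shell and the picture viewer there is one more tool, called after "Emit:" by a JSON object that holds its "name" and its "arguments", one argument or row to a line. apply_moves: Moves the arm, as the interface text tells. Its arguments: {"type":"object","properties":{"series":{"type":"array"},"claw":{"type":"number"},"newtons":{"type":"number"}},"required":["series"]}

```bash
mkdir -p pics; python3 - <<'E'
from plant import robot
import cv2, numpy as np
s=robot.read_state(); print({k:np.round(v,3) for k,v in s.items()})
for n in("top","side"):
    p,d=robot.read_camera(n); cv2.imwrite(f"pics/{n}0.png",p); np.save(f"{n}_d.npy",d)
    c=robot.calibration(n); print(n,c["fx"],c["fy"],c["cx"],c["cy"]); print(np.round(c["extrinsics"],3))
E
```

```text
{'t': np.float64(0.0), 'q': array([ 1.034,  0.131,  1.489,  0.   ,  1.523, -0.085]), 'dq': array([ 0.   , -0.002,  0.   ,  0.   , -0.   ,  0.001]), 'joint_torque': array([ 1.0000e-03, -5.5985e+01, -4.9175e+01,  7.7000e-02,  3.5000e-02,
       -0.0000e+00]), 'tool_pos': array([0.262, 0.54 , 0.404]), 'orientation': array([-7.040e-01, -3.061e+00,  3.000e-03]), 'force': array([0.266, 0.038, 0.326]), 'wrist_torque': array([-0.026,  0.031, -0.019]), 'gripper_force': np.float64(0.0), 'opening': np.float64(0.093)}
top 454.1555051723568 454.1555051723568 314.9297739338175 239.9643877279123
[[ 0.008 -1.     0.007 -0.015]
 [-0.997 -0.008 -0.082  0.477]
 [ 0.082 -0.006 -0.997  1.169]
 [ 0.     0.     0.     1.   ]]
side 594.4682953058294 594.4682953058294 329.80765688450686 242.37248563379453
[[ 0.87  -0.493  0.    -0.418]
 [-0.355 -0.626 -0.694  0.194]
 [ 0.343  0.604 -0.72   1.077]
 [ 0.     0.     0.     1.   ]]
```

View pics/top0.png

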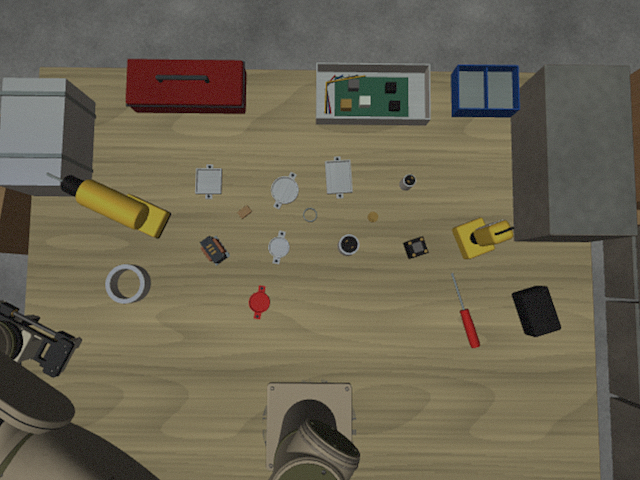

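View pics/side0.png

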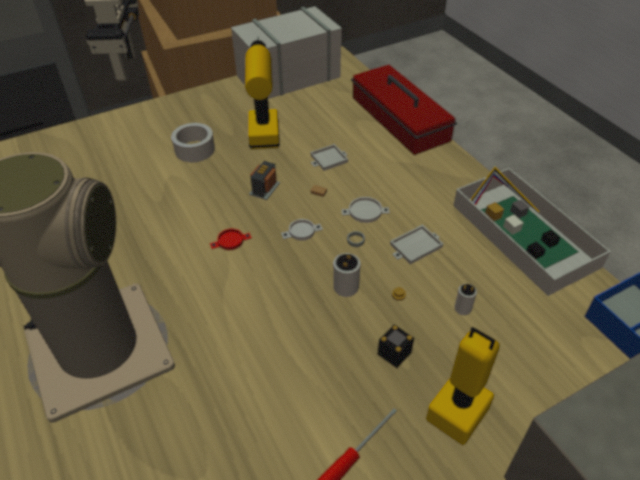

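The top view shows the square tray at (209,181), big cup (285,190), long tray (339,176), small cup (279,247), small capacitor (408,181), big capacitor (348,244), contactor (416,247) and transformer (214,249). The red decoy is at (259,301). The side view confirms that all the parts are upright.

```bash
cat > h.py <<'E'
import cv2, numpy as np
from plant import robot
def cal(n):
    c=robot.calibration(n); return np.array([[c["fx"],0,c["cx"]],[0,c["fy"],c["cy"]],[0,0,1]]),np.array(c["extrinsics"])
def plane(n,uv,z):
    K,E=cal(n); uv=np.atleast_2d(uv).astype(float); R=E[:3,:3]; o=-R.T@E[:3,3]
    r=(np.linalg.inv(K)@np.c_[uv,np.ones(len(uv))].T).T@R
    return o+r*((z-o[2])/r[:,2])[:,None]
def cloud(n,d):
    K,E=cal(n); v,u=np.mgrid[:480,:640]
    P=np.stack([(u-K[0,2])/K[0,0]*d,(v-K[1,2])/K[1,1]*d,d],-1)
    return (P-E[:3,3])@E[:3,:3]
def rect(P):
    (x,y),(w,h),a=cv2.minAreaRect((P[:,:2]*1000).astype(np.float32))
    if w<h: w,h,a=h,w,a+90
    return np.round([x,y,w,h,(a+90)%180-90],1)   # mm, long-side direction in deg
E
python3 - <<'E'
from h import *
img=cv2.imread("pics/top0.png"); d=np.load("top_d.npy"); W=cloud("top",d)
hsv=cv2.cvtColor(img,cv2.COLOR_BGR2HSV)
print("bench z",np.median(W[260:290,330:440,2]),W[260:290,330:440,2].std())
for n,(u,v),h in [("big_cap",(348,244),.072),("small_cap",(408,181),.056),("transf",(214,249),.056),("contactor",(416,247),.048)]:
    w=W[v-22:v+22,u-22:u+22].reshape(-1,3); 
    for lo in (.012,h-.012):
        P=w[(w[:,2]>lo)&(w[:,2]<h+.02)]
        print(n,lo,len(P),rect(P),np.round(P.mean(0)*1000,1), np.round(P[:,2].max()*1000))
for n,(u,v),r in [("square",(209,181),22),("bigcup",(285,190),22),("long",(339,176),24),("smallcup",(279,247),20)]:
    m=((hsv[...,1]<60)&(hsv[...,2]>90)).astype(np.uint8)[v-r:v+r,u-r:u+r]
    k=cv2.morphologyEx(m,cv2.MORPH_CLOSE,np.ones((3,3)))
    def big(m):
        c=max(cv2.findContours(m,0,2)[0],key=cv2.contourArea); return c.reshape(-1,2)+[u-r,v-r]
    c=big(k); print(n,"with ears",rect(plane("top",c,.004)))
    o=cv2.morphologyEx(k,cv2.MORPH_OPEN,cv2.getStructuringElement(2,(13,13))); c=big(o)
    print("   body",rect(plane("top",c,.012)))
a=cv2.resize(img[140:320,180:450],None,fx=2.9,fy=2.9,interpolation=2); cv2.imwrite("pics/crop.png",a)
E
```

```text
bench z -0.0008368176541520842 0.08110471928857724
big_cap 0.012 361 [464.  -94.4  50.3  50.1  -0.9] [463.2 -93.3  69.6] 83.0
big_cap 0.06 335 [ 4.64e+02 -9.44e+01  5.03e+01  5.01e+01 -4.00e-01] [464.3 -94.4  72.2] 83.0
small_cap 0.012 186 [ 631.2 -251.    32.8   31.   -89.5] [ 628.9 -248.8   49.8] 67.0
small_cap 0.044 146 [ 631.4 -251.5   32.1   30.6   85.4] [ 630.7 -250.4   56.1] 67.0
transf 0.012 488 [450.1 251.5  66.5  46.5  36.1] [449.8 248.5  50.8] 62.0
transf 0.044 426 [450.3 251.7  66.   46.4  36.4] [450.2 250.8  54.1] 62.0
contactor 0.012 368 [ 461.3 -271.3   47.1   45.2  -71.2] [ 460.1 -268.4   45.3] 57.0
contactor 0.036000000000000004 333 [ 461.3 -271.5   46.8   45.2  -71.2] [ 460.9 -270.3   47.5] 57.0
square with ears [633.3 275.8  95.2  69.6   1.4]
   body [634.3 273.8  78.2  69.1   1.7]
bigcup with ears [611.1  70.4  92.5  76.4  11.4]
   body [611.9  70.3  75.5  72.2 -44.6]
long with ears [647.6 -73.3 118.3  71.9   4.4]
   body [649.8 -72.6 102.9  71.1   5. ]
smallcup with ears [459.1  85.   86.1  57.   16.6]
   body [459.3  83.3  55.7  54.2 -44.4]
```

View pics/crop.png

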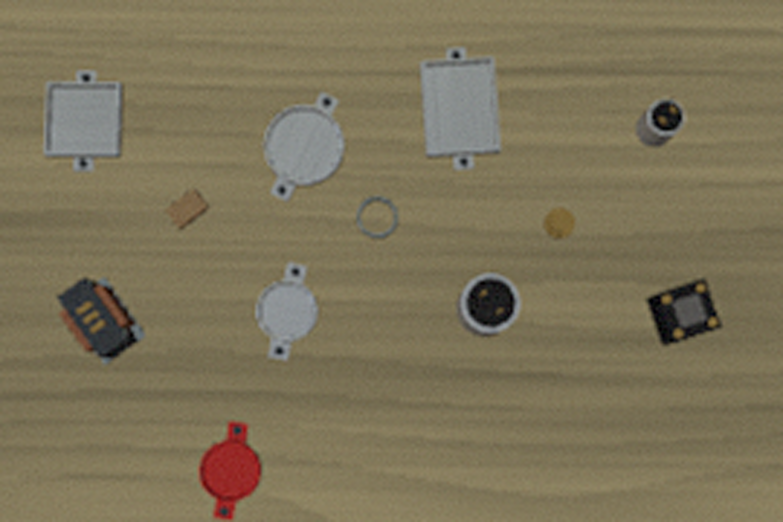

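The crop confirms the trays, cups and yaws: the transformer is at crop (98,318), long axis about 36°, and the contactor at (683,311), about 19°. I'll now check obstacle clearances and work out the first move.

```bash
cat > go.py <<'E'
# usage: go.py x y z_grasp psi_deg (mm, deg; psi = direction of tool y). Prints turn needed, then shift in the axes after the turn
import sys; from h import *
from scipy.spatial.transform import Rotation as R
x,y,z,psi=map(float,sys.argv[1:5]); s=robot.read_state(); r=R.from_rotvec(s["orientation"]); M=r.as_matrix()
p=np.radians(psi); ty=np.array([np.cos(p),np.sin(p),0]); tz=np.array([0,0,-1.]); T=np.c_[np.cross(ty,tz),ty,tz]
print("t",round(s["t"],2),"pos",np.round(s["tool_pos"]*1000,1),"psi",np.round(np.degrees(np.arctan2(M[1,1],M[0,1])),1),"q",np.round(s["q"],2),
 "open",np.round(s["opening"]*1000,1),"grip",np.round(s["gripper_force"],1),"F",np.round(s["force"],1))
print("turn",np.round((r.inv()*R.from_matrix(T)).as_rotvec(),3),"then shift",np.round(T.T@(np.array([x,y,z+167])-s["tool_pos"]*1000),1))
E
python3 go.py 450 251.5 140 126.3
python3 - <<'E'
from h import *
W=cloud("top",np.load("top_d.npy"))
for n,(a,b,c,d) in dict(lamp=(450,520,212,262),drill=(60,175,175,242),box=(512,575,66,242)).items():
    w=W[c:d,a:b].reshape(-1,3); w=w[(w[:,2]>.03)&(w[:,2]<.6)]; print(n,np.round(w.min(0),3),np.round(w.max(0),3))
E
```

```text
t 0.1 pos [261.8 539.6 403.8] psi 64.1 q [ 1.03  0.13  1.49 -0.    1.52 -0.09] open 93.4 grip 0.0 F [0.3 0.2 0.5]
turn [-1.000e-03 -1.000e-03 -1.085e+00] then shift [  18.9 -343.6   96.8]
lamp [ 0.432 -0.54   0.03 ] [ 0.554 -0.373  0.234]
drill [0.482 0.372 0.03 ] [0.642 0.649 0.21 ]
box [ 0.476 -0.679  0.03 ] [ 0.939 -0.437  0.23 ]
```

Emit:
{"name": "apply_moves", "arguments": {
  "series": [
    [[0,0,0],[0,0,-0.12]],
    [[0,0,0],[0,0,-0.12]],
    [[0,0,0],[0,0,-0.12]],
    [[0,0,0],[0,0,-0.12]],
    [[0,0,0],[0,0,-0.12]],
    [[0,0,0],[0,0,-0.12]],
    [[0,0,0],[0,0,-0.12]],
    [[0,0,0],[0,0,-0.12]],
    [[0,0,0],[0,0,-0.12]],
    [[0,-25,5],[0,0,0]],
    [[0,-30,5],[0,0,0]]
  ],
  "claw": 1,
  "newtons": 40
}}

```text
t: 1.02
tool_pos: [0.2935, 0.4958, 0.3943]
orientation: [0.976, -2.986, -0.0]
force: [0.9, 0.1, 0.0]
opening: 0.0929
gripper_force: 0.0
```

Emit:
{"name": "apply_moves", "arguments": {
  "series": [
    [[2,-30,7],[0,0,0]],
    [[2,-30,7],[0,0,0]],
    [[2,-30,7],[0,0,0]],
    [[2,-30,7],[0,0,0]],
    [[2,-30,7],[0,0,0]],
    [[2,-30,7],[0,0,0]],
    [[2,-30,7],[0,0,0]],
    [[2,-30,7],[0,0,0]],
    [[2,-30,7],[0,0,0]],
    [[0,-18,7],[0,0,0]],
    [[0,0,0],[0,0,0]],
    [[0,0,0],[0,0,0]]
  ]
}}

```text
t: 2.02
tool_pos: [0.449, 0.2509, 0.324]
orientation: [0.967, -2.987, -0.0]
force: [-0.1, -0.7, -0.7]
opening: 0.0929
gripper_force: 0.0
```

```bash
python3 go.py 450 251.5 34 126.3
```

```text
t 2.02 pos [449.  250.9 324. ] psi 125.9 q [ 0.41 -0.05  1.82  0.    1.37 -1.79] open 92.9 grip 0.0 F [-0.1 -0.7 -0.7]
turn [ 0.001 -0.002 -0.008] then shift [-1.10e+00 -1.00e-01  1.23e+02]
```

Emit:
{"name": "apply_moves", "arguments": {
  "series": [
    [[-1,0,15],[0,0,-0.008]],
    [[0,0,25],[0,0,0]],
    [[0,0,25],[0,0,0]],
    [[0,0,25],[0,0,0]],
    [[0,0,20],[0,0,0]],
    [[0,0,13],[0,0,0]],
    [[0,0,0],[0,0,0]],
    [[0,0,0],[0,0,0]]
  ]
}}

```text
t: 2.68
tool_pos: [0.449, 0.2531, 0.2015]
orientation: [0.984, -2.982, -0.0]
force: [-0.3, -0.5, 0.2]
opening: 0.0929
gripper_force: 0.0
```

Emit:
{"name": "apply_moves", "arguments": {
  "series": [
    [[0,0,0],[0,0,0]],
    [[0,0,0],[0,0,0]],
    [[0,0,0],[0,0,0]],
    [[0,0,0],[0,0,0]],
    [[0,0,0],[0,0,0]],
    [[0,0,0],[0,0,0]],
    [[0,0,0],[0,0,0]],
    [[0,0,0],[0,0,0]],
    [[0,0,0],[0,0,0]]
  ],
  "claw": 0,
  "newtons": 40
}}

```text
t: 3.43
tool_pos: [0.4498, 0.2523, 0.2018]
orientation: [-0.982, 2.984, -0.0]
force: [-0.0, -0.3, 1.4]
opening: 0.0461
gripper_force: 40.0
```

```bash
python3 go.py 648.5 -73 120 94.7
```

```text
t 3.43 pos [449.8 252.3 201.8] psi 126.4 q [ 0.41  0.11  1.91 -0.    1.13 -1.8 ] open 46.1 grip 40.0 F [-0.  -0.3  1.4]
turn [-0.     0.     0.554] then shift [-171.4 -340.4  -85.2]
```

Emit:
{"name": "apply_moves", "arguments": {
  "series": [
    [[0,0,-10],[0,0,0]],
    [[0,0,-20],[0,0,0]],
    [[0,0,-20],[0,0,0.11]],
    [[0,0,-20],[0,0,0.11]],
    [[0,0,-15],[0,0,0.11]],
    [[0,0,0],[0,0,0.11]],
    [[0,0,0],[0,0,0.11]],
    [[-5,-10,0],[0,0,0]],
    [[-10,-20,0],[0,0,0]],
    [[-15,-30,0],[0,0,0]],
    [[-15,-30,0],[0,0,0]],
    [[-15,-30,0],[0,0,0]]
  ]
}}

```text
t: 4.43
tool_pos: [0.5201, 0.1362, 0.2865]
orientation: [0.142, -3.137, 0.001]
force: [0.7, 0.7, -4.0]
opening: 0.0457
gripper_force: 40.0
```

Emit:
{"name": "apply_moves", "arguments": {
  "series": [
    [[-15,-30,0],[0,0,0]],
    [[-15,-30,0],[0,0,0]],
    [[-15,-30,0],[0,0,0]],
    [[-15,-30,0],[0,0,0]],
    [[-15,-30,0],[0,0,0]],
    [[-15,-30,0],[0,0,0]],
    [[-14,-25,0],[0,0,0]],
    [[-7,-12,0],[0,0,0]],
    [[0,-3,0],[0,0,0]],
    [[0,0,0],[0,0,0]],
    [[0,0,0],[0,0,0]]
  ]
}}

```text
t: 5.35
tool_pos: [0.6487, -0.0716, 0.286]
orientation: [0.137, -3.137, -0.001]
force: [-0.5, 0.7, -5.1]
opening: 0.0455
gripper_force: 40.0
```

```bash
python3 go.py 648.5 -73 37 94.7
python3 - <<'E'
from h import *
p,d=robot.read_camera("side"); cv2.imwrite("pics/s1.png",cv2.resize(p[150:330,290:530],None,fx=3,fy=3))
E
```

```text
t 5.35 pos [648.7 -71.6 286. ] psi 95.0 q [-0.19  0.35  1.45  0.    1.34 -1.85] open 45.5 grip 40.0 F [-0.5  0.7 -5.1]
turn [ 0.001 -0.002  0.005] then shift [ 0.4 -1.4 82. ]
```

View pics/s1.png

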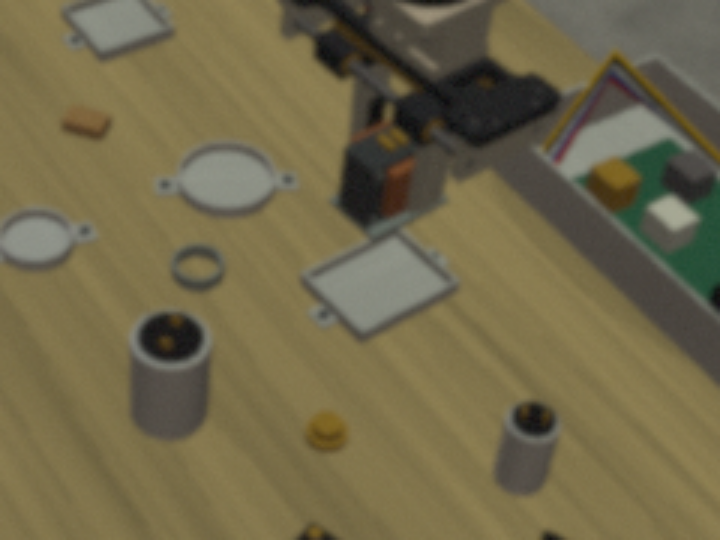

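The side crop shows the transformer held level above the long tray (crop 385,185 and 380,285). I'll lower it now.

Emit:
{"name": "apply_moves", "arguments": {
  "series": [
    [[0,-1,15],[0,0,0]],
    [[0,0,20],[0,0,0]],
    [[0,0,20],[0,0,0]],
    [[0,0,12],[0,0,0]],
    [[0,0,6],[0,0,0]],
    [[0,0,3],[0,0,0]],
    [[0,0,3],[0,0,0]],
    [[0,0,1],[0,0,0]],
    [[0,0,0],[0,0,0]],
    [[0,0,0],[0,0,0]]
  ]
}}

```text
t: 6.23
tool_pos: [0.6499, -0.0728, 0.2078]
orientation: [-0.135, 3.137, -0.001]
force: [0.1, 0.3, -4.0]
opening: 0.0457
gripper_force: 40.0
```

```bash
python3 go.py 648.5 -73 37 94.7
```

```text
t 6.23 pos [649.9 -72.8 207.8] psi 94.9 q [-0.19  0.44  1.5   0.    1.21 -1.85] open 45.7 grip 40.0 F [ 0.1  0.3 -4. ]
turn [-0.     0.001  0.004] then shift [ 1.4 -0.1  3.8]
```

Emit:
{"name": "apply_moves", "arguments": {
  "series": [
    [[1,0,1],[0,0,0]],
    [[0,0,1],[0,0,0]],
    [[0,0,1],[0,0,0]],
    [[0,0,0],[0,0,0]],
    [[0,0,0],[0,0,0]]
  ]
}}

```text
t: 6.65
tool_pos: [0.6488, -0.0729, 0.2049]
orientation: [-0.135, 3.138, -0.001]
force: [-4.3, -1.1, 5.7]
opening: 0.046
gripper_force: 40.0
```

Emit:
{"name": "apply_moves", "arguments": {
  "series": [
    [[0,0,0],[0,0,0]],
    [[0,0,0],[0,0,0]],
    [[0,0,0],[0,0,0]],
    [[0,0,0],[0,0,0]],
    [[0,0,0],[0,0,0]],
    [[0,0,0],[0,0,0]],
    [[0,0,-15],[0,0,0]],
    [[0,0,-30],[0,0,0]],
    [[0,0,-35],[0,0,0]],
    [[0,0,-15],[0,0,0]]
  ],
  "claw": 1
}}

```text
t: 7.48
tool_pos: [0.6496, -0.073, 0.305]
orientation: [-0.135, 3.133, -0.002]
force: [0.5, -1.2, 1.8]
opening: 0.0931
gripper_force: 0.0
```

```bash
python3 go.py 464 -94.4 135 94.7
```

```text
t 7.48 pos [649.6 -73.  305. ] psi 94.9 q [-0.19  0.33  1.44 -0.    1.36 -1.85] open 93.1 grip 0.0 F [ 0.5 -1.2  1.8]
turn [-0.002  0.006  0.004] then shift [186.8  -6.1   3. ]
```

Emit:
{"name": "apply_moves", "arguments": {
  "series": [
    [[12,0,0],[0,0,0]],
    [[25,-1,0],[0,0.003,0]],
    [[30,-1,0],[0,0,0]],
    [[30,-1,0],[0,0,0]],
    [[30,-1,0],[0,0,0]],
    [[30,-1,0],[0,0,0]],
    [[20,-1,0],[0,0,0]],
    [[10,0,0],[0,0,0]],
    [[0,0,0],[0,0,0]],
    [[0,0,0],[0,0,0]]
  ]
}}

```text
t: 8.32
tool_pos: [0.4629, -0.095, 0.3005]
orientation: [0.135, -3.138, 0.001]
force: [0.2, 0.0, -0.0]
opening: 0.0927
gripper_force: 0.0
```

```bash
python3 go.py 464 -94.4 46 94.7
python3 - <<'E'
from h import *
p,d=robot.read_camera("top"); W=cloud("top",d); cv2.imwrite("pics/t2.png",cv2.resize(p[140:320,180:450],None,fx=2.9,fy=2.9)) 
u,v=339,176; w=W[v-22:v+22,u-26:u+26].reshape(-1,3); P=w[(w[:,2]>.045)&(w[:,2]<.08)]; print("transf",len(P),rect(P),np.median(P[:,2]))
E
```

```text
t 8.32 pos [462.9 -95.  300.5] psi 94.9 q [-0.31 -0.14  1.96 -0.    1.33 -1.97] open 92.7 grip 0.0 F [ 0.2  0.  -0. ]
turn [-0.001 -0.001  0.004] then shift [-1.2  0.5 87.5]
transf 393 [648.2 -72.5  66.3  46.1   5.8] 0.05724815245933706
```

View pics/t2.png

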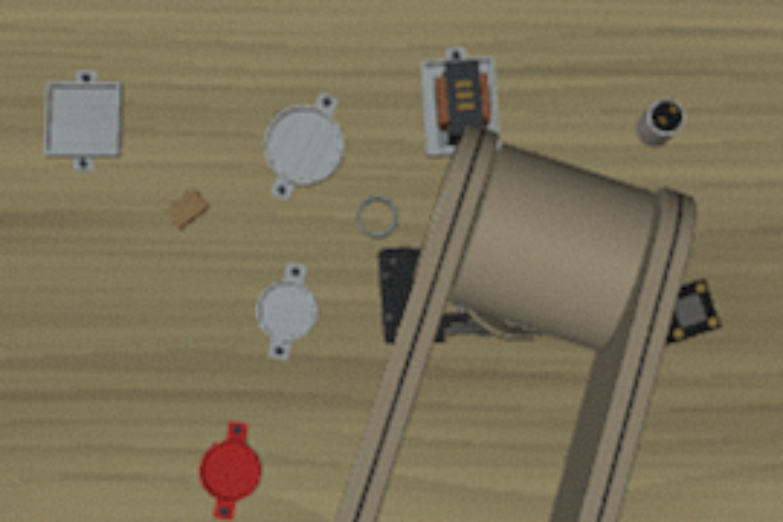

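The transformer is in the long tray (crop 463,95), measured at (648.2, -72.5), within 1 mm of centre. Next is the big capacitor.

Emit:
{"name": "apply_moves", "arguments": {
  "series": [
    [[-1,0,12],[0,0,0]],
    [[0,0,20],[0,0,0]],
    [[0,0,20],[0,0,0]],
    [[0,0,20],[0,0,0]],
    [[0,0,12],[0,0,0]],
    [[0,0,4],[0,0,0]],
    [[0,0,0],[0,0,0]],
    [[0,0,0],[0,0,0]]
  ]
}}

```text
t: 9.03
tool_pos: [0.4639, -0.0947, 0.2111]
orientation: [0.136, -3.135, -0.0]
force: [0.4, -0.3, 0.4]
opening: 0.0932
gripper_force: 0.0
```

Emit:
{"name": "apply_moves", "arguments": {
  "series": [
    [[0,0,0],[0,0,0]],
    [[0,0,0],[0,0,0]],
    [[0,0,0],[0,0,0]],
    [[0,0,0],[0,0,0]],
    [[0,0,0],[0,0,0]],
    [[0,0,0],[0,0,0]],
    [[0,0,0],[0,0,0]],
    [[0,0,0],[0,0,0]]
  ],
  "claw": 0,
  "newtons": 30
}}

```text
t: 9.7
tool_pos: [0.4635, -0.0949, 0.2114]
orientation: [0.135, -3.136, 0.001]
force: [0.3, -0.1, 1.0]
opening: 0.0512
gripper_force: 30.0
```

```bash
python3 go.py 611.5 70.3 140 94.7
```

```text
t 9.7 pos [463.5 -94.9 211.4] psi 94.9 q [-0.31 -0.02  2.02 -0.    1.15 -1.97] open 51.2 grip 30.0 F [ 0.3 -0.1  1. ]
turn [-0.    -0.003  0.004] then shift [-161.   152.5  -95.6]
```

Emit:
{"name": "apply_moves", "arguments": {
  "series": [
    [[0,0,-10],[0,0,0]],
    [[0,0,-20],[0,0,0]],
    [[0,0,-25],[0,0,0]],
    [[0,0,-20],[0,0,0]],
    [[0,0,-15],[0,0,0]],
    [[-5,5,-5],[0,0,0]],
    [[-12,11,0],[0,0,0]],
    [[-20,19,0],[0,0,0]],
    [[-22,21,0],[0,0,0]],
    [[-22,21,0],[0,0,0]],
    [[-22,21,0],[0,0,0]],
    [[-22,21,0],[0,0,0]]
  ]
}}

```text
t: 10.7
tool_pos: [0.5786, 0.0363, 0.3049]
orientation: [0.135, -3.134, -0.0]
force: [0.4, 0.5, -1.8]
opening: 0.0517
gripper_force: 30.0
```

Emit:
{"name": "apply_moves", "arguments": {
  "series": [
    [[-20,19,0],[0,0,0]],
    [[-12,11,0],[0,0,0]],
    [[-4,3,0],[0,0,0]],
    [[0,0,0],[0,0,0]],
    [[0,0,0],[0,0,0]]
  ]
}}

```text
t: 11.12
tool_pos: [0.6106, 0.0704, 0.3048]
orientation: [0.136, -3.134, 0.001]
force: [-0.1, -0.2, -1.9]
opening: 0.0513
gripper_force: 30.0
```

```bash
python3 go.py 611.5 70.3 47.4 94.7
python3 - <<'E'
from h import *
p,d=robot.read_camera("side"); cv2.imwrite("pics/s2.png",cv2.resize(p[110:290,260:500],None,fx=3,fy=3))
E
```

```text
t 11.12 pos [610.6  70.4 304.8] psi 95.0 q [ 0.03  0.24  1.55 -0.    1.36 -1.63] open 51.3 grip 30.0 F [-0.1 -0.2 -1.9]
turn [-0.    -0.005  0.005] then shift [-0.9 -0.2 90.4]
```

View pics/s2.png

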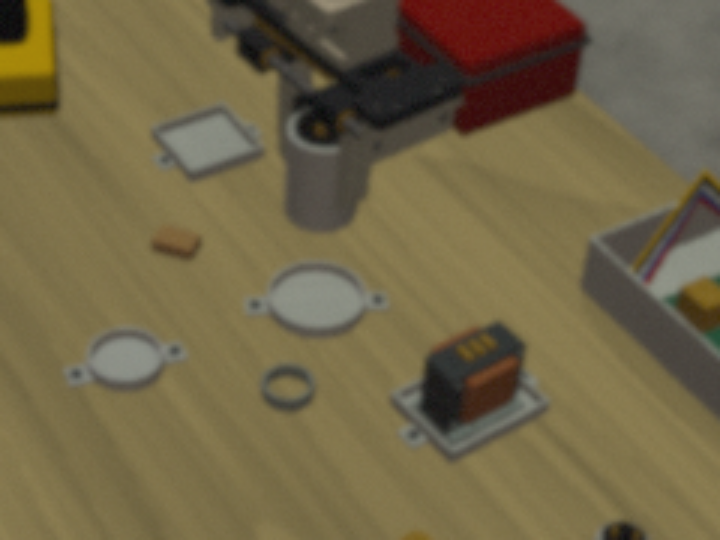

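The side crop shows the can upright at (320,170), above the big cup at (317,298), with the transformer seated in its tray.

Emit:
{"name": "apply_moves", "arguments": {
  "series": [
    [[-1,0,12],[0,0,0]],
    [[0,0,20],[0,0,0]],
    [[0,0,20],[0,0,0]],
    [[0,0,18],[0,0,0]],
    [[0,0,9],[0,0,0]],
    [[0,0,4],[0,0,0]],
    [[0,0,3],[0,0,0]],
    [[0,0,2],[0,0,0]],
    [[0,0,0],[0,0,0]],
    [[0,0,0],[0,0,0]]
  ]
}}

```text
t: 12.0
tool_pos: [0.6123, 0.0706, 0.2188]
orientation: [0.135, -3.137, 0.0]
force: [0.4, -0.5, -2.6]
opening: 0.0511
gripper_force: 30.0
```

```bash
python3 go.py 611.5 70.3 47.4 94.7
```

```text
t 12.0 pos [612.3  70.6 218.8] psi 94.9 q [ 0.03  0.33  1.61 -0.    1.2  -1.63] open 51.1 grip 30.0 F [ 0.4 -0.5 -2.6]
turn [-0.    -0.001  0.004] then shift [ 0.8 -0.2  4.4]
```

Emit:
{"name": "apply_moves", "arguments": {
  "series": [
    [[0,0,1],[0,0,0]],
    [[0,0,1],[0,0,0]],
    [[0,0,1],[0,0,0]],
    [[0,0,1],[0,0,0]],
    [[0,0,0.5],[0,0,0]],
    [[0,0,0],[0,0,0]],
    [[0,0,0],[0,0,0]]
  ]
}}

```text
t: 12.58
tool_pos: [0.612, 0.0706, 0.2144]
orientation: [0.135, -3.136, 0.0]
force: [-4.3, -0.3, 7.7]
opening: 0.0516
gripper_force: 30.0
```

Emit:
{"name": "apply_moves", "arguments": {
  "series": [
    [[0,0,0],[0,0,0]],
    [[0,0,0],[0,0,0]],
    [[0,0,0],[0,0,0]],
    [[0,0,0],[0,0,0]],
    [[0,0,0],[0,0,0]],
    [[0,0,0],[0,0,0]],
    [[0,0,-15],[0,0,0]],
    [[0,0,-30],[0,0,0]],
    [[0,0,-35],[0,0,0]],
    [[0,0,-15],[0,0,0.06]],
    [[0,0,0],[0,0,0.12]],
    [[0,0,0],[0,0,0.12]]
  ],
  "claw": 1
}}

```text
t: 13.58
tool_pos: [0.6128, 0.0706, 0.3107]
orientation: [0.344, 3.122, -0.0]
force: [0.2, 0.9, -0.4]
opening: 0.0931
gripper_force: 0.0
```

Emit:
{"name": "apply_moves", "arguments": {
  "series": [
    [[0,0,0],[0,0,0.12]],
    [[0,0,0],[0,0,0.12]],
    [[0,0,0],[0,0,0.12]],
    [[0,0,0],[0,0,0.12]],
    [[0,0,0],[0,0,0.12]],
    [[0,0,0],[0,0,0.12]],
    [[0,0,0],[0,0,0.12]],
    [[0,0,0],[0,0,0.12]],
    [[0,0,0],[0,0,0.05]],
    [[0,0,0],[0,0,0]]
  ]
}}

```text
t: 14.42
tool_pos: [0.612, 0.0706, 0.3081]
orientation: [-1.806, -2.567, 0.003]
force: [-0.6, -0.3, 0.3]
opening: 0.0928
gripper_force: 0.0
```

```bash
python3 go.py 631 -251 120 19
python3 - <<'E'
from h import *
p,d=robot.read_camera("top"); W=cloud("top",d)
u,v=408,181; w=W[v-18:v+18,u-18:u+18].reshape(-1,3); P=w[(w[:,2]>.044)&(w[:,2]<.08)]; print("smallcap",len(P),rect(P))
E
```

```text
t 14.42 pos [612.   70.6 308.1] psi 19.7 q [ 0.03  0.24  1.55 -0.    1.36 -0.31] open 92.8 grip 0.0 F [-0.6 -0.3  0.3]
turn [-0.003 -0.001  0.013] then shift [-310.2  -86.7   21.1]
smallcap 144 [ 631.3 -251.3   32.7   30.7   84.7]
```

Emit:
{"name": "apply_moves", "arguments": {
  "series": [
    [[-15,-4,0],[0,0,0.013]],
    [[-28,-8,0],[0,0,0]],
    [[-35,-10,0],[0,0,0]],
    [[-35,-10,0],[0,0,0]],
    [[-35,-10,0],[0,0,0]],
    [[-35,-10,0],[0,0,0]],
    [[-35,-10,0],[0,0,0]],
    [[-35,-10,0],[0,0,0]],
    [[-30,-8,5],[0,0,0]],
    [[-18,-5,8],[0,0,0]],
    [[-9,-2,8],[0,0,0]],
    [[0,0,0],[0,0,0]]
  ]
}}

```text
t: 15.47
tool_pos: [0.6307, -0.2524, 0.2846]
orientation: [-1.819, -2.555, 0.004]
force: [-0.2, 1.4, -0.6]
opening: 0.093
gripper_force: 0.0
```

```bash
python3 go.py 631 -251 36 19
```

```text
t 15.47 pos [ 630.7 -252.4  284.6] psi 19.1 q [-0.46  0.42  1.36 -0.    1.36 -0.79] open 93.0 grip 0.0 F [-0.2  1.4 -0.6]
turn [-0.005 -0.003  0.002] then shift [ 1.2  0.7 81.6]
```

Emit:
{"name": "apply_moves", "arguments": {
  "series": [
    [[1,0,12],[0,0,0]],
    [[0,0,20],[0,0,0]],
    [[0,0,20],[0,0,0]],
    [[0,0,18],[0,0,0]],
    [[0,0,9],[0,0,0]],
    [[0,0,3],[0,0,0]],
    [[0,0,0],[0,0,0]],
    [[0,0,0],[0,0,0]]
  ]
}}

```text
t: 16.13
tool_pos: [0.6316, -0.2493, 0.2063]
orientation: [-1.819, -2.56, 0.003]
force: [-0.1, -0.0, 0.5]
opening: 0.0928
gripper_force: 0.0
```

Emit:
{"name": "apply_moves", "arguments": {
  "series": [
    [[0,0,0],[0,0,0]],
    [[0,0,0],[0,0,0]],
    [[0,0,0],[0,0,0]],
    [[0,0,0],[0,0,0]],
    [[0,0,0],[0,0,0]],
    [[0,0,0],[0,0,0]],
    [[0,0,0],[0,0,0]],
    [[0,0,0],[0,0,0]],
    [[0,0,0],[0,0,0]],
    [[0,0,0],[0,0,0]]
  ],
  "claw": 0,
  "newtons": 20
}}

```text
t: 16.97
tool_pos: [0.631, -0.2499, 0.2052]
orientation: [-1.82, -2.558, 0.003]
force: [0.7, -0.1, 0.3]
opening: 0.0339
gripper_force: 20.0
```

```bash
python3 go.py 459.2 84 130 19
```

```text
t 16.97 pos [ 631.  -249.9  205.2] psi 19.1 q [-0.45  0.5   1.41 -0.    1.23 -0.79] open 33.9 grip 20.0 F [ 0.7 -0.1  0.3]
turn [-0.003 -0.001  0.002] then shift [371.6 -53.8 -91.8]
```

Emit:
{"name": "apply_moves", "arguments": {
  "series": [
    [[0,0,-10],[0,0,0]],
    [[0,0,-20],[0,0,0]],
    [[0,0,-25],[0,0,0]],
    [[0,0,-22],[0,0,0]],
    [[0,0,-12],[0,0,0]],
    [[8,-1,-3],[0,0,0]],
    [[18,-3,0],[0,0,0]],
    [[28,-4,0],[0,0,0]],
    [[33,-5,0],[0,0,0]],
    [[33,-5,0],[0,0,0]],
    [[33,-5,0],[0,0,0]],
    [[33,-5,0],[0,0,0]]
  ]
}}

```text
t: 17.97
tool_pos: [0.5421, -0.0816, 0.2958]
orientation: [-1.819, -2.556, 0.004]
force: [-0.2, -0.1, -1.4]
opening: 0.0337
gripper_force: 20.0
```

Emit:
{"name": "apply_moves", "arguments": {
  "series": [
    [[33,-5,0],[0,0,0]],
    [[33,-5,0],[0,0,0]],
    [[33,-5,0],[0,0,0]],
    [[33,-5,0],[0,0,0]],
    [[28,-3,0],[0,0,0]],
    [[17,-2,0],[0,0,0]],
    [[8,-1,0],[0,0,0]],
    [[0,0,0],[0,0,0]],
    [[0,0,0],[0,0,0]]
  ]
}}

```text
t: 18.72
tool_pos: [0.4585, 0.0829, 0.2972]
orientation: [-1.819, -2.559, 0.004]
force: [-0.4, 0.5, -1.6]
opening: 0.0336
gripper_force: 20.0
```

```bash
python3 go.py 459.2 84 41.2 19
python3 - <<'E'
from h import *
p,d=robot.read_camera("side"); cv2.imwrite("pics/s3.png",cv2.resize(p[110:290,220:460],None,fx=3,fy=3))
E
```

```text
t 18.72 pos [458.5  82.9 297.2] psi 19.2 q [ 0.07 -0.16  1.97 -0.    1.33 -0.27] open 33.6 grip 20.0 F [-0.4  0.5 -1.6]
turn [-0.003 -0.     0.003] then shift [ 0.8  1.  89. ]
```

View pics/s3.png

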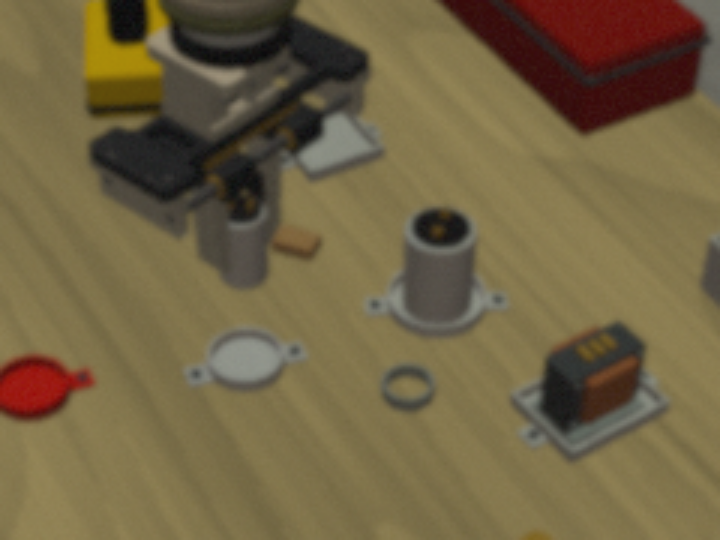

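The side crop shows the small can upright at (245,250) above the galvanised cup at (245,357), and the big capacitor seated in its cup at (437,270).

Emit:
{"name": "apply_moves", "arguments": {
  "series": [
    [[1,1,12],[0,0,0]],
    [[0,0,20],[0,0,0]],
    [[0,0,20],[0,0,0]],
    [[0,0,18],[0,0,0]],
    [[0,0,9],[0,0,0]],
    [[0,0,4],[0,0,0]],
    [[0,0,2],[0,0,0]],
    [[0,0,1],[0,0,0]],
    [[0,0,0],[0,0,0]],
    [[0,0,0],[0,0,0]]
  ]
}}

```text
t: 19.6
tool_pos: [0.4596, 0.0842, 0.2126]
orientation: [-1.821, -2.559, 0.001]
force: [0.6, -0.0, -1.3]
opening: 0.0335
gripper_force: 20.0
```

```bash
python3 go.py 459.2 84 41.2 19
```

```text
t 19.6 pos [459.6  84.2 212.6] psi 19.1 q [ 0.07 -0.04  2.03 -0.    1.15 -0.26] open 33.5 grip 20.0 F [ 0.6 -0.  -1.3]
turn [-0.001 -0.     0.002] then shift [-0.1 -0.5  4.4]
```

Emit:
{"name": "apply_moves", "arguments": {
  "series": [
    [[0,0,1],[0,0,0]],
    [[0,0,1],[0,0,0]],
    [[0,0,1],[0,0,0]],
    [[0,0,1],[0,0,0]],
    [[0,0,0.5],[0,0,0]],
    [[0,0,0],[0,0,0]],
    [[0,0,0],[0,0,0]]
  ]
}}

```text
t: 20.18
tool_pos: [0.4592, 0.0843, 0.208]
orientation: [-1.82, -2.558, 0.003]
force: [-3.6, -1.1, 9.6]
opening: 0.0336
gripper_force: 20.0
```

Emit:
{"name": "apply_moves", "arguments": {
  "series": [
    [[0,0,0],[0,0,0]],
    [[0,0,0],[0,0,0]],
    [[0,0,0],[0,0,0]],
    [[0,0,0],[0,0,0]],
    [[0,0,0],[0,0,0]],
    [[0,0,0],[0,0,0]],
    [[0,0,0],[0,0,0]],
    [[0,0,-15],[0,0,0]],
    [[0,0,-30],[0,0,0]],
    [[0,0,-30],[0,0,0]],
    [[0,0,-15],[0,0,0]],
    [[0,0,0],[0,0,0]]
  ],
  "claw": 1
}}

```text
t: 21.18
tool_pos: [0.4609, 0.0844, 0.3017]
orientation: [1.819, 2.557, 0.004]
force: [0.2, -0.3, 0.3]
opening: 0.0929
gripper_force: 0.0
```

```bash
python3 go.py 461.3 -271.3 120 18.8
```

```text
t 21.18 pos [460.9  84.4 301.7] psi 19.1 q [ 0.07 -0.16  1.97 -0.    1.33 -0.26] open 92.9 grip 0.0 F [ 0.2 -0.3  0.3]
turn [0.004 0.001 0.006] then shift [-336.8 -114.3   14.7]
```

Emit:
{"name": "apply_moves", "arguments": {
  "series": [
    [[-15,-5,0],[0,0,0.006]],
    [[-28,-9,0],[0,0,0]],
    [[-35,-12,0],[0,0,0]],
    [[-35,-12,0],[0,0,0]],
    [[-35,-12,0],[0,0,0]],
    [[-35,-12,0],[0,0,0]],
    [[-35,-12,0],[0,0,0]],
    [[-35,-12,0],[0,0,0]],
    [[-33,-11,4],[0,0,0]],
    [[-26,-9,4],[0,0,0]],
    [[-15,-5,4],[0,0,0]],
    [[-10,-3,3],[0,0,0]]
  ]
}}

```text
t: 22.18
tool_pos: [0.4592, -0.2734, 0.2806]
orientation: [-1.829, -2.549, 0.003]
force: [0.4, 0.4, -0.2]
opening: 0.0928
gripper_force: 0.0
```

Emit:
{"name": "apply_moves", "arguments": {
  "series": [
    [[0,0,0],[0,0,0]],
    [[0,0,0],[0,0,0]]
  ]
}}

```text
t: 22.35
tool_pos: [0.4597, -0.2711, 0.2812]
orientation: [-1.827, -2.55, 0.002]
force: [0.3, -0.9, -0.5]
opening: 0.0933
gripper_force: 0.0
```

```bash
python3 go.py 461.3 -271.3 33 18.8
python3 - <<'E'
from h import *
p,d=robot.read_camera("side"); cv2.imwrite("pics/s4.png",cv2.resize(p[260:460,310:550],None,fx=3,fy=3))
E
```

```text
t 22.35 pos [ 459.7 -271.1  281.2] psi 18.8 q [-0.63  0.05  1.81 -0.    1.29 -0.96] open 93.3 grip 0.0 F [ 0.3 -0.9 -0.5]
turn [-0.004 -0.003 -0.001] then shift [-0.7  1.5 81.2]
```

View pics/s4.png

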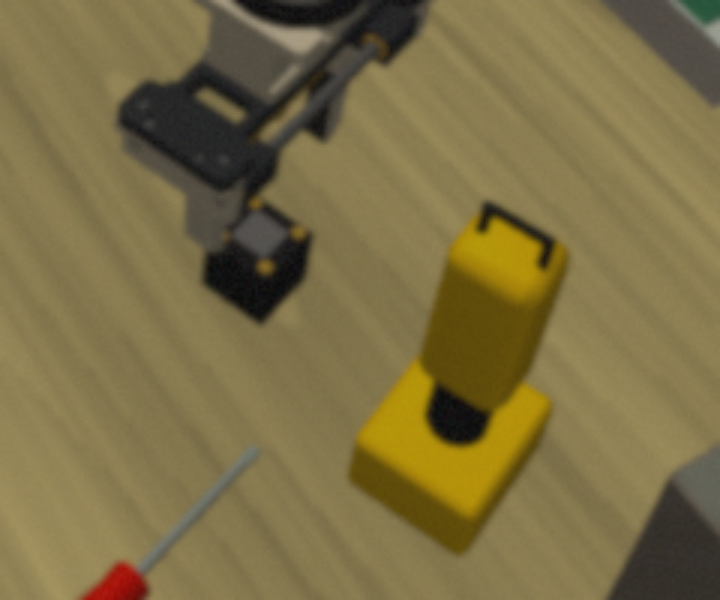

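The side crop shows the open fingers above the contactor at (258,260), with good clearance to the lamp at (490,300).

Emit:
{"name": "apply_moves", "arguments": {
  "series": [
    [[-1,1,12],[0,0,0]],
    [[0,0,20],[0,0,0]],
    [[0,0,20],[0,0,0]],
    [[0,0,18],[0,0,0]],
    [[0,0,8],[0,0,0]],
    [[0,0,3],[0,0,0]],
    [[0,0,0],[0,0,0]],
    [[0,0,0],[0,0,0]]
  ]
}}

```text
t: 23.07
tool_pos: [0.4615, -0.2721, 0.202]
orientation: [-1.828, -2.554, 0.003]
force: [0.0, 0.2, 0.8]
opening: 0.0928
gripper_force: 0.0
```

Emit:
{"name": "apply_moves", "arguments": {
  "series": [
    [[0,0,0],[0,0,0]],
    [[0,0,0],[0,0,0]],
    [[0,0,0],[0,0,0]],
    [[0,0,0],[0,0,0]],
    [[0,0,0],[0,0,0]],
    [[0,0,0],[0,0,0]],
    [[0,0,0],[0,0,0]],
    [[0,0,0],[0,0,0]],
    [[0,0,0],[0,0,0]]
  ],
  "claw": 0,
  "newtons": 25
}}

```text
t: 23.82
tool_pos: [0.461, -0.2722, 0.2012]
orientation: [-1.828, -2.552, 0.003]
force: [-1.6, -0.1, 0.3]
opening: 0.0458
gripper_force: 25.0
```

```bash
python3 go.py 634 275 150 1.5
```

```text
t 23.82 pos [ 461.  -272.2  201.2] psi 18.8 q [-0.63  0.16  1.85 -0.    1.14 -0.96] open 45.8 grip 25.0 F [-1.6 -0.1  0.3]
turn [-0.003 -0.     0.302] then shift [ 542.5  187.3 -115.8]
```

Emit:
{"name": "apply_moves", "arguments": {
  "series": [
    [[0,0,-10],[0,0,0]],
    [[0,0,-20],[0,0,0]],
    [[0,0,-25],[0,0,0]],
    [[0,0,-25],[0,0,0.1]],
    [[0,0,-22],[0,0,0.1]],
    [[0,0,-13],[0,0,0.1]],
    [[10,3,0],[0,0,0]],
    [[20,7,0],[0,0,0]],
    [[30,10,0],[0,0,0]],
    [[33,12,0],[0,0,0]],
    [[33,12,0],[0,0,0]],
    [[33,12,0],[0,0,0]]
  ]
}}

```text
t: 24.82
tool_pos: [0.5125, -0.1094, 0.3149]
orientation: [-2.184, -2.253, 0.004]
force: [0.3, -0.8, -1.9]
opening: 0.0456
gripper_force: 25.0
```

Emit:
{"name": "apply_moves", "arguments": {
  "series": [
    [[33,12,0],[0,0,0]],
    [[33,12,0],[0,0,0]],
    [[33,12,0],[0,0,0]],
    [[33,12,0],[0,0,0]],
    [[33,11,0],[0,0,0]],
    [[33,11,0],[0,0,0]],
    [[33,11,0],[0,0,0]],
    [[33,11,0],[0,0,0]],
    [[33,11,0],[0,0,0]],
    [[30,9,0],[0,0,0]],
    [[23,7,0],[0,0,0]],
    [[15,5,0],[0,0,0]]
  ]
}}

```text
t: 25.82
tool_pos: [0.6257, 0.2602, 0.3138]
orientation: [-2.181, -2.256, 0.006]
force: [0.4, -1.1, -2.3]
opening: 0.0459
gripper_force: 25.0
```

```bash
python3 go.py 634 275 37.2 1.5
```

```text
t 25.82 pos [625.7 260.2 313.8] psi 1.9 q [0.32 0.39 1.35 0.   1.41 0.28] open 45.9 grip 25.0 F [ 0.4 -1.1 -2.3]
turn [-0.005 -0.     0.008] then shift [ 14.6   8.7 109.6]
```

Emit:
{"name": "apply_moves", "arguments": {
  "series": [
    [[8,4,0],[0,0,0.008]],
    [[4,3,0],[0,0,0]],
    [[0,0,15],[0,0,0]],
    [[0,0,20],[0,0,0]],
    [[0,0,10],[0,0,0]],
    [[0,0,0],[0,0,0]],
    [[0,0,0],[0,0,0]]
  ]
}}

```text
t: 26.4
tool_pos: [0.6326, 0.2677, 0.2689]
orientation: [-2.198, -2.24, 0.008]
force: [-0.4, 0.3, -0.9]
opening: 0.0459
gripper_force: 25.0
```

```bash
python3 go.py 634 275 37.2 1.5
python3 - <<'E'
from h import *
p,d=robot.read_camera("side"); cv2.imwrite("pics/s5.png",cv2.resize(p[30:230,210:450],None,fx=3,fy=3))
E
```

```text
t 26.4 pos [632.6 267.7 268.9] psi 1.1 q [0.33 0.46 1.35 0.   1.34 0.31] open 45.9 grip 25.0 F [-0.4  0.3 -0.9]
turn [-0.006  0.001 -0.007] then shift [ 7.2  1.6 64.7]
```

View pics/s5.png

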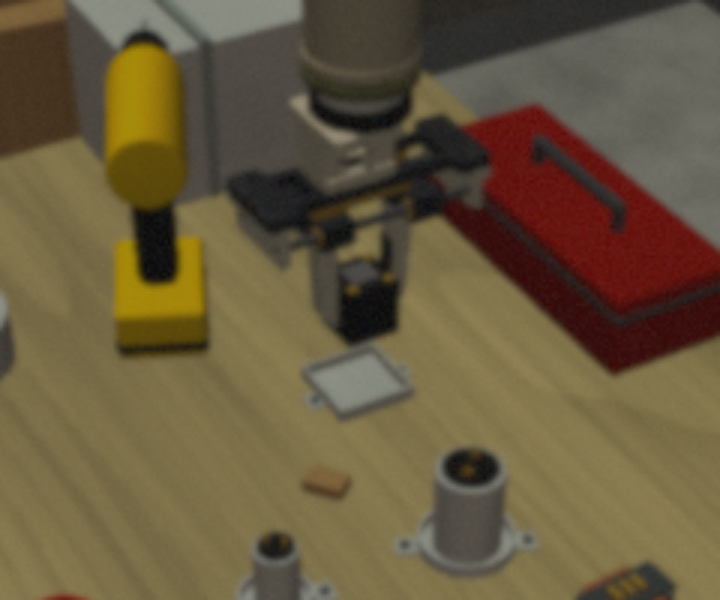

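The side crop shows the contactor at (365,300) just above the square tray at (358,380), both capacitors in their cups, and clear space around the gripper.

Emit:
{"name": "apply_moves", "arguments": {
  "series": [
    [[4,1,0],[0,0,-0.007]],
    [[3,0.5,0],[0,0,0]],
    [[0,0,12],[0,0,0]],
    [[0,0,18],[0,0,0]],
    [[0,0,12],[0,0,0]],
    [[0,0,8],[0,0,0]],
    [[0,0,5],[0,0,0]],
    [[0,0,4],[0,0,0]],
    [[0,0,2],[0,0,0]],
    [[0,0,0],[0,0,0]],
    [[0,0,0],[0,0,0]]
  ]
}}

```text
t: 27.37
tool_pos: [0.6346, 0.276, 0.2103]
orientation: [-2.19, -2.25, 0.002]
force: [0.4, -0.1, -1.8]
opening: 0.0457
gripper_force: 25.0
```

```bash
python3 go.py 634 275 37.2 1.5
```

```text
t 27.37 pos [634.6 276.  210.3] psi 1.5 q [0.34 0.53 1.37 0.   1.25 0.31] open 45.7 grip 25.0 F [ 0.4 -0.1 -1.8]
turn [-0.002 -0.     0.001] then shift [-1.  -0.6  6.1]
```

Emit:
{"name": "apply_moves", "arguments": {
  "series": [
    [[-0.5,0,2],[0,0,0]],
    [[0,0,1],[0,0,0]],
    [[0,0,1],[0,0,0]],
    [[0,0,1],[0,0,0]],
    [[0,0,1],[0,0,0]],
    [[0,0,0],[0,0,0]],
    [[0,0,0],[0,0,0]]
  ]
}}

```text
t: 27.95
tool_pos: [0.6345, 0.2754, 0.2043]
orientation: [-2.19, -2.25, 0.003]
force: [-3.3, -1.5, 4.8]
opening: 0.0461
gripper_force: 25.0
```

Emit:
{"name": "apply_moves", "arguments": {
  "series": [
    [[0,0,0],[0,0,0]],
    [[0,0,0],[0,0,0]],
    [[0,0,0],[0,0,0]],
    [[0,0,0],[0,0,0]],
    [[0,0,0],[0,0,0]],
    [[0,0,0],[0,0,0]],
    [[0,0,0],[0,0,0]],
    [[0,0,-15],[0,0,0]],
    [[0,0,-30],[0,0,0]],
    [[0,0,-30],[0,0,0]],
    [[0,0,-30],[0,0,0]],
    [[0,0,-30],[0,0,0]]
  ],
  "claw": 1
}}

```text
t: 28.95
tool_pos: [0.6346, 0.2754, 0.3414]
orientation: [-2.19, -2.25, 0.002]
force: [-0.2, 0.8, -0.7]
opening: 0.0932
gripper_force: 0.0
```

Emit:
{"name": "apply_moves", "arguments": {
  "series": [
    [[-15,-5,0],[0,0,0]],
    [[-25,-12,0],[0,0,0]],
    [[-30,-15,0],[0,0,0]],
    [[-30,-15,0],[0,0,0]],
    [[-30,-15,0],[0,0,0]],
    [[-30,-15,0],[0,0,0]],
    [[-30,-15,0],[0,0,0]],
    [[-30,-15,0],[0,0,0]],
    [[-30,-15,0],[0,0,0]],
    [[-20,-10,0],[0,0,0]],
    [[0,0,0],[0,0,0]],
    [[0,0,0],[0,0,0]]
  ]
}}

```text
t: 29.95
tool_pos: [0.5099, 0.0011, 0.3404]
orientation: [-2.194, -2.248, 0.001]
force: [0.4, 0.0, 0.9]
opening: 0.0929
gripper_force: 0.0
```

```bash
python3 - <<'E'
from h import *
p,d=robot.read_camera("top"); W=cloud("top",d); cv2.imwrite("pics/t6.png",cv2.resize(p[140:320,180:450],None,fx=2.9,fy=2.9))
for n,(u,v),h in [("big_cap",(285,188),.075),("small_cap",(279,246),.059),("transf",(339,176),.059),("contactor",(209,180),.051)]:
    w=W[v-24:v+24,u-24:u+24].reshape(-1,3); P=w[(w[:,2]>h-.012)&(w[:,2]<h+.02)]; print(n,len(P),rect(P),np.round(np.median(P[:,2]),4))
p,d=robot.read_camera("side"); cv2.imwrite("pics/s6.png",p)
E
```

```text
big_cap 0 [0. 0. 0. 0. 0.] nan
small_cap 124 [460.7  80.4  30.8  27.5  -1.9] 0.0591
transf 20 [675.8 -73.   23.9  16.   48.7] 0.0584
contactor 330 [634.8 274.5  46.2  45.4 -89.2] 0.0502
  return _methods._mean(a, axis=axis, dtype=dtype,
  ret = ret.dtype.type(ret / rcount)
```

View pics/t6.png

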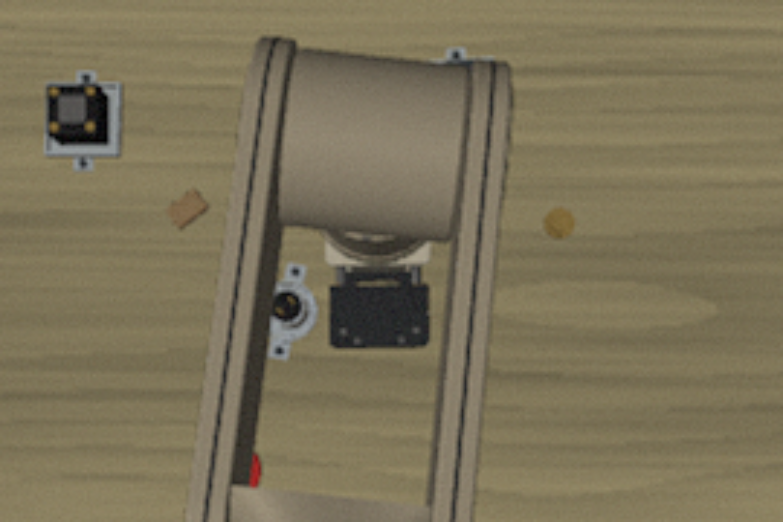

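View pics/s6.png

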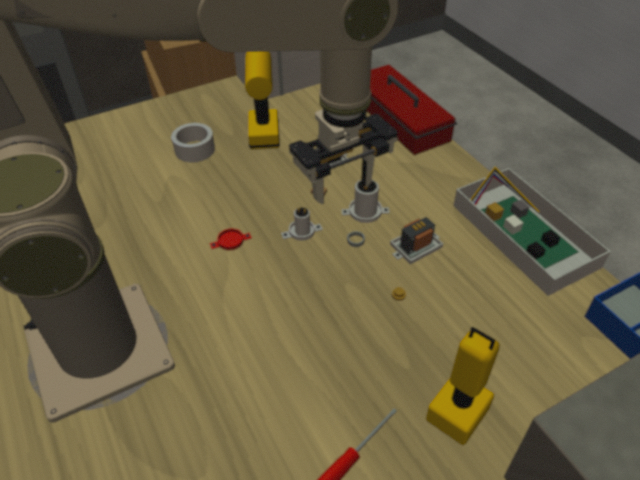

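The top crop shows the contactor in its tray at (75,118). The side view shows both capacitors at (302,222) and (366,200) and the transformer at (416,237), all upright. The lamp and drill haven't moved, and the gripper is clear.

```bash
python3 -c "
from plant import robot
print(robot.close_job())"
```

```text
the job is handed in; nothing more can be done
None
```

All four parts were set upright in their matching holders and released, and the job was handed in at about 30 s; the final camera views agree, but no verdict was returned.

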